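# Put the glazing hammer away and close the tool box

### The job

Pack up the cream plywood tool box: lay the glazing hammer (the short one with the heavy block head) flat on the felt floor of the box, in the free space beside the lead weight, setting it down rather than dropping it. Then push the lid down gently until it is fully shut, without slamming it or pressing hard on it. Leave the grozing pliers where they lie.

Things in the scene. Friction and masses are not known exactly. Their poses are not given: they have to be found in the camera images.
- hammer: Glazing hammer, 130 mm long, 21 mm high, 0.32 kg, iron block head, ash handle, lying flat. Origin: mid-length, underside; +y along the handle to its tail (y=+65 mm), z up. Head: x -44 to 44, y -64 to -42 mm. Handle: 16 mm wide near the head, centre line at x=-6 mm, up to 21 mm high. Centre of mass near y=-32 mm. At the start the tail points to the robot's right (within 25 degrees of world -y).
- pliers: Grozing pliers (flat-jawed glass pliers) with two dipped grips, 152 x 59 x 14 mm, lying on the bench near the hammer, not to be disturbed; origin at the middle of the underside, +y toward the ends of the grips. Hammer and pliers may have changed places.
- cream_box: Plywood box fixed to the bench, 264 mm along its y, 174 mm along x, 115 mm to the rim. Origin: centre of underside; lid hinged along the +x side; -x side (front) faces the robot's right (world -y, within 10 degrees). Inside: x -77 to 74, y -120 to 120 mm, felt floor at z=14 mm. In the +y end are a lead weight and a cork (none below y=+40 mm) and, at y over 106 mm, the lid stay's thin brass arc.
- weight: Grey lead weight lying in the +y end of the box, 42 x 64 x 29 mm; beside it lies a cork, 44 x 24 x 24 mm. Origin at the centre of its underside.
- bay (a point): Middle of the free space on the box's inner floor (x=0, y=-25, z=14 mm in the box's frame); axes as the box's. Surroundings: a wooden crate, 235 mm high, holding taller glass panes, stands left of the box (x over 0.55 m, y 0.04 to 0.29 m), and a desk lamp hangs above and behind it; right of the box the bench is low and clear.
- lid_hinge (a point): Middle of the lid's hinge line, in the box's frame at x=+85 mm, y=0, 116 mm above the underside; the line runs along the box's y axis. Axes as the box's; does not move with the lid.
- lid_lip (a point): Middle of the lid's free edge, on its outer (upper) face; moves with the lid. The lid is a plain plywood board, 174 mm from hinge line to free edge, 264 mm along the hinge, 10 mm thick; shut, its upper face is level, 126 mm above the box's underside, and its free edge overhangs the front wall by 2 mm. Push it lightly; contact on box or lid of over 100 N, summed over the fingers, counts as forced.
- cream_box_lid (a joint): Lid angle, rad: 0 = shut, grows as it opens. The stay stops it at 1.20, short of upright, so the open lid leans over the box toward its front. The stay's friction (0.45 N m) holds the lid wherever it is left; it does not fall. A push of about 1 to 4 N on its outer face near the free edge moves it down.

How it is judged:
By the outcome, as a careful person would: the job done as asked, in the order asked, and still so for the second after the job is handed in, with the robot touching nothing.
It also fails if it takes over 64 s, if anything falls off the work surface, if the arm or the gripper's body presses on something with over 40 N, if the wrist force passes 120 N, or if a joint passes its speed limit or range.

### The arm

A 7-joint arm with a two-finger parallel gripper is mounted at the origin on the work surface; the furniture and walls round the work are solid. World frame = base frame: x ahead of the robot, y to its left, z up, the work surface at z = 0. Lengths are in m, angles in rad, forces in N, time in s.
With the tool pointing down it reaches from about 0.4 to 0.9 m from the base axis. Payload 5.6 kg.
Tool frame: the origin (TCP) lies midway between the tips of the shut fingers; the grasp point (between the pads) lies 19 mm behind it; z points along the fingers, y is the line along which they close (so a half turn about z gives the same grasp; the last joint's range is limited). The gripper opens to 92 mm and grips with 3 to 60 N. Pads are 20 mm wide; open, the fingers measure 128 mm over their backs; the gripper's body (75 mm by 189 mm) begins 69 mm behind the grasp point.
Start: joints at [-0.043, 0.468, -0.012, 1.603, 0.006, 1.071, -0.056], TCP at [0.65, -0, 0.215] pointing down, gripper open.
Joint ranges: [-2.53, 2.53], [-0.31, 2.02], [-1.57, 1.55], [0.28, 2.44], [-1.29, 4.43], [0.15, 1.84], [-2.92, 2.92]. Speed limits (rad/s): [2.57, 2.57, 3.14, 3.14, 3.14, 3.14, 3.14].

### API

Orientations are given as a 3x3 rotation matrix whose columns are the frame's x, y, z axes.
In Python, from station import env, effector, solver, viewer, workorder, search_frame, tip_of gives the robot as it stands. Calls block until the motion is done:
- env.reach(position, orientation): joint-space move of the TCP to a pose.
- env.movel(position, frame=None, rate=0.15): straight line of the TCP; frame=None keeps the orientation; rate is the mean speed in m/s.
- env.goto_joints(angles): joint-space move.
- effector.release() and effector.grasp(squeeze=None): open the fingers fully, or close them until they stop; squeeze is the grip in N (None keeps the last).
- env.pause(seconds).
- solver.inverse_kinematics(position, orientation): joint angles nearest the present ones, or None.
- env.sense(): the state.
- viewer.read_camera(name): name is "scene" or "side" or "wrist"; returns (picture, depth): 480x640x3 uint8, red, green, blue; 480x640 float32, m along the optical axis (not along the pixel's ray), 0 where there is no reading.
- viewer.camera_info(name): a dict with "intrinsics" (3x3 intrinsics, pixels), "eye" and "rotation" of the camera in the world; the wrist camera has in their place "T_tool_cam" (4x4, takes a point from camera to tool coordinates, whose origin is the TCP and whose axes are the flange's). Camera axes: x right, y up, looking along -z (the intrinsics and any distortion apply to the point x, -y, -z); pixel columns grow to the right and rows downward; lengths in m; the calibration is good to about 2 mm. A picture is of the moment at which its call begins: read the wrist's pose just before it. camera_info takes no time and is no camera call.
A pose or a line that the arm cannot do raises env.PlanningError and nothing moves.
- workorder.finish_job(): hands the job in; it is judged then, once.
Trained networks look in the newest picture that a camera, given by its name, has taken for a name from the list of things; names that differ only in an ending like _2 or _b are one class to them, and where a whole thing is asked for, a point or a joint stands for the part that bears it (a point fixed in the world has none). Each returns a list of dicts, best first, with "score" (0 to 1); they miss things now and then, are a little off and sometimes report something else, mostly with a low value. They report only what shows in the picture. A call takes as long as a camera call.
- search_frame(camera, name): "at" ([x, y, z] in m, in world coordinates, good to about 4 mm: the middle of the surface that is visible of it).
- tip_of(camera, name): "at" ([x, y, z] in m, in world coordinates, good to about 4 mm: a listed point, or the origin of a listed thing).
The state is a dict: "t": time; "joint_positions": joint angles; "joint_velocities": joint speeds; "tau": joint torques, N m; "ee_pos": TCP position; "tcp_rot": TCP orientation; "wrist_force": force on the tool from outside, world axes, zero at the start; "moment": the same for the moment, N m; "gripper_width": finger opening in m; "grasp_force": force on a finger pad.
Only numpy, scipy, OpenCV 4.12 (cv2) and the standard library are available. Lean on these libraries where they do the work, as an engineer would, in place of code of your own. Each camera call takes 0.05 s, during which the arm holds its last target. There are 200 camera calls.

## Working session

There is one attempt and no reset: what is moved stays moved. The work goes in short steps, each a Python script; the robot and the scene stay as the last script left them, time stands still between calls to the robot, and variables do not carry over. Pictures are saved under pics/ and viewed, at most 10 in all, crops included, and the job is handed in when it is done.

```bash
mkdir -p pics; ls
python3 - <<'E'
from station import env, viewer, search_frame, tip_of
import cv2, numpy as np
ims=[]
for c in ["scene","side"]:
    p,d=viewer.read_camera(c); ims.append(p); np.save(f"pics/{c}_d.npy",d)
    np.save(f"pics/{c}_p.npy",p)
    cv2.imwrite(f"pics/{c}0.png",p[:,:,::-1])
    i=viewer.camera_info(c); print(c,{k:np.round(v,3).tolist() if not isinstance(v,str) else v for k,v in i.items()})
    for n in ["hammer","pliers","cream_box","weight","bay","lid_hinge","lid_lip"]:
        for f in (search_frame,tip_of):
            try: print(n,f.__name__,[(np.round(r["at"],3).tolist(),round(r["score"],2)) for r in f(c,n)[:3]])
            except Exception as e: print(n,f.__name__,e)
print(env.sense()["t"], viewer.camera_info("wrist"))
E
```

```text
pics
scene {'intrinsics': [[514.667, 0.0, 320.528], [0.0, 514.667, 239.214], [0.0, 0.0, 1.0]], 'eye': [0.744, -0.573, 0.849], 'rotation': [[0.865, -0.434, 0.25], [0.501, 0.747, -0.437], [0.003, 0.503, 0.864]]}
hammer call [([0.457, -0.335, 0.02], 0.74)]
hammer call [([0.447, -0.377, -0.002], 0.88)]
pliers call [([0.586, -0.404, 0.01], 0.58)]
pliers call [([0.59, -0.39, -0.0], 0.89)]
cream_box call [([0.552, -0.082, 0.076], 0.71)]
cream_box call [([0.544, -0.104, -0.0], 0.92)]
weight call [([0.468, -0.135, 0.042], 0.59)]
weight call [([0.469, -0.138, 0.011], 0.63)]
bay call [([0.554, -0.087, 0.082], 0.85), ([0.587, -0.398, 0.013], 0.65)]
bay call [([0.571, -0.112, 0.014], 0.62)]
lid_hinge call [([0.548, -0.084, 0.079], 0.91)]
lid_hinge call [([0.545, -0.024, 0.113], 0.78)]
lid_lip call [([0.558, -0.079, 0.226], 0.93), ([0.55, -0.084, 0.078], 0.51)]
lid_lip call [([0.545, -0.089, 0.276], 0.56)]
side {'intrinsics': [[533.801, 0.0, 319.932], [0.0, 533.801, 236.97], [0.0, 0.0, 1.0]], 'eye': [-0.027, -0.267, 0.754], 'rotation': [[0.109, 0.748, -0.655], [-0.994, 0.095, -0.056], [0.02, 0.657
[... 508 characters left out ...]
[0.539, -0.097, 0.062], 0.84)]
lid_hinge call [([0.545, -0.025, 0.115], 0.88)]
lid_lip call [([0.489, -0.145, 0.044], 0.48)]
lid_lip call [([0.539, -0.085, 0.278], 0.67)]
1.5 {'intrinsics': array([[380.43477363,   0.        , 320.46346729],
       [  0.        , 380.43477363, 237.21420046],
       [  0.        ,   0.        ,   1.        ]]), 'T_tool_cam': array([[ 3.62364365e-05,  9.71325088e-01,  2.37755279e-01,
         6.58843686e-02],
       [ 9.99999995e-01, -5.67830639e-05,  7.95708021e-05,
         6.06228126e-04],
       [ 9.07895895e-05,  2.37755275e-01, -9.71325085e-01,
        -1.70661360e-01],
       [ 0.00000000e+00,  0.00000000e+00,  0.00000000e+00,
         1.00000000e+00]])}
```

View pics/scene0.png

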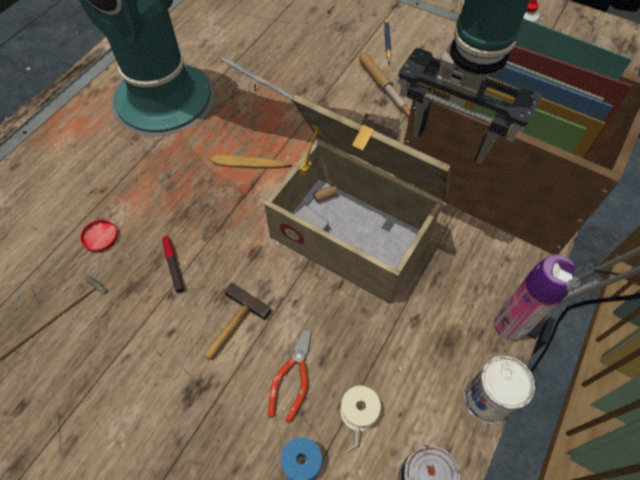

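View pics/side0.png

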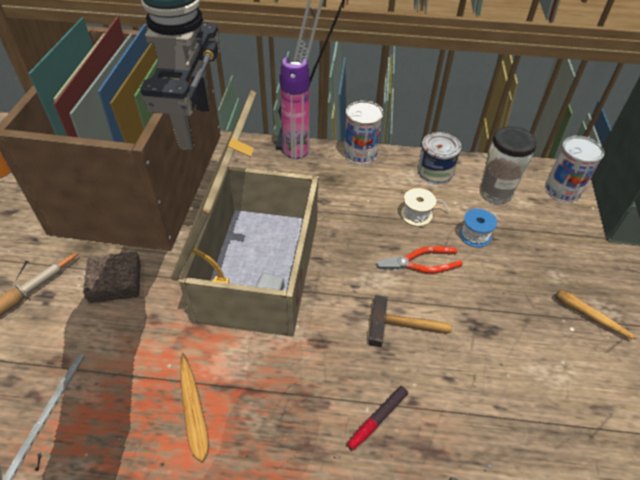

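The pictures show the hammer in the scene view with its head at about (248,300) and tail at (210,355), and the pliers at (292,375). The box is at (350,230) with its lid leaning open. The weight (315,218) and cork (325,192) lie at the end nearest the robot. Next I'll get precise geometry from the depth images.

```bash
cat > h.py <<'E'
import numpy as np, cv2
from station import viewer
def cloud(c,d,R=None,eye=None):
    i=viewer.camera_info(c); K=np.array(i["intrinsics"])
    if R is None: R,eye=np.array(i["rotation"]),np.array(i["eye"])
    v,u=np.mgrid[:480,:640]
    P=np.stack([(u-K[0,2])/K[0,0]*d,-(v-K[1,2])/K[1,1]*d,-d],-1)@R.T+eye
    P[d<=0]=np.nan
    return P
E
python3 - <<'E'
from h import *
from station import env
print({k:v for k,v in viewer.camera_info("scene").items() if k not in("intrinsics","eye","rotation")})
for c in ["scene","side"]:
    d=np.load(f"pics/{c}_d.npy"); p=np.load(f"pics/{c}_p.npy"); P=cloud(c,d)
    X,Y,Z=[P[...,k] for k in range(3)]
    bench=(X>.35)&(X<.55)&(Y>-.32)&(Y<-.25); print(c,"bench z",np.nanmedian(Z[bench]))
    m=(Z>.010)&(Z<.03)&(X>.37)&(X<.53)&(Y>-.47)&(Y<-.27)
    q=P[m]; print("hammer n",len(q),q.min(0),q.max(0))
    r=cv2.minAreaRect((q[:,:2]*1000).astype(np.float32)); print("rect",r)
    # head = dense part
    hd=q[q[:,1]>-.339]; print("head rect",cv2.minAreaRect((hd[:,:2]*1000).astype(np.float32)), np.median(hd[:,2]))
    ha=q[q[:,1]<-.35]; 
    f=cv2.fitLine((ha[:,:2]*1000).astype(np.float32),cv2.DIST_HUBER,0,.01,.01).ravel(); print("handle line",f,"ang",np.degrees(np.arctan2(f[1],f[0])), np.median(ha[:,2]))
    ri=(Z>.108)&(Z<.122)&(X>.38)&(X<.72)&(Y>-.24)&(Y<.02); q=P[ri]; r=cv2.minAreaRect((q[:,:2]*1000).astype(np.float32)); print("rim",r,cv2.boxPoints(r).round().tolist())
    w=(Z>.036)&(Z<.055)&(X>.42)&(X<.56)&(Y>-.19)&(Y<-.03)
    q=P[w]; print("in-box low",len(q),q.min(0),q.max(0))
    # wrist profile
    g=(abs(X-.65)<.2)&(abs(Y)<.15)&(Z>.25)
    for z in np.arange(.22,.75,.03):
        s=g&(abs(Z-z)<.015); 
        if s.sum()>20: print("z-tcp",round(z-.215,3),"x",np.nanpercentile(X[s],[1,99]).round(3)-.65,"y",np.nanpercentile(Y[s],[1,99]).round(3))
E
```

```text
{}
scene bench z 8.742371345926703e-05
hammer n 1230 [ 0.40884995 -0.44145914  0.01001943] [ 0.49834659 -0.31102296  0.02558252]
rect ((450.3109436035156, -376.4059753417969), (129.802001953125, 89.47956848144531), 86.76505279541016)
head rect ((453.2583923339844, -324.80877685546875), (26.335508346557617, 89.74754333496094), 85.50041961669922) 0.020696246039979105
handle line [ 6.5128289e-02  9.9787688e-01  4.5736871e+02 -3.9711862e+02] ang 86.26578 0.017780531319898096
rim ((544.0762939453125, -108.35447692871094), (175.463623046875, 262.5337829589844), 88.03826141357422) [[410.0, -192.0], [672.0, -201.0], [678.0, -25.0], [416.0, -16.0]]
in-box low 990 [ 0.42079872 -0.18983459  0.03604257] [ 0.55958418 -0.03001684  0.05499407]
z-tcp 0.035 x [-0.187  0.193] y [-0.093  0.138]
z-tcp 0.065 x [-0.194  0.189] y [-0.114  0.137]
z-tcp 0.095 x [-0.085  0.085] y [-0.032  0.023]
z-tcp 0.125 x [-0.093  0.093] y [-0.031  0.029]
z-tcp 0.155 x [-0.04   0.017] y [-0.031 -0.012]
z-tcp 0.185 x [-0.039  0.036] y [-0.037  0.007]
z-tcp 0.215 x [-0.035  0.037] y [-0.038  0.001]
z-tcp 0.245 x [-0.032  0.
[... 435 characters left out ...]
le line [ 6.8125091e-02  9.9767679e-01  4.4980316e+02 -3.9577963e+02] ang 86.09369 0.017775495154571996
rim ((543.5443115234375, -106.42282104492188), (178.4224395751953, 264.3291015625), 87.99304962158203) [[408.0, -191.0], [673.0, -200.0], [679.0, -22.0], [415.0, -13.0]]
in-box low 485 [ 0.46828591 -0.16296281  0.03644356] [ 0.55992944 -0.03108811  0.05496485]
z-tcp 0.035 x [-0.129  0.176] y [-0.078  0.137]
z-tcp 0.065 x [-0.195  0.185] y [-0.115  0.137]
z-tcp 0.095 x [-0.088  0.082] y [-0.032  0.029]
z-tcp 0.125 x [-0.095  0.089] y [-0.031  0.028]
z-tcp 0.155 x [-0.042  0.013] y [-0.031  0.021]
z-tcp 0.185 x [-0.042  0.016] y [-0.037  0.033]
z-tcp 0.215 x [-0.039 -0.003] y [-0.038  0.03 ]
```

```bash
cat >> h.py <<'E'
yb=np.array([-.9994,.0342,0]); xb=np.array([.0342,.9994,0]); B0=np.array([.5438,-.1074,0]); RB=np.stack([xb,yb,[0,0,1]],1)
def box(x,y,z): return B0+RB@np.array([x,y,z])/1000
yh=np.array([-.066,-.998,0]);yh/=np.linalg.norm(yh); xh=np.array([yh[1],-yh[0],0]); H0=np.array([.449,-.3768,0])
def tool(x): x=np.array(x)/np.linalg.norm(x); z=np.array([0,0,-1.]); return np.stack([x,np.cross(z,x),z],1)
E
python3 - <<'E'
from h import *
from station import env,solver
for c in ["scene","side"]:
    d=np.load(f"pics/{c}_d.npy"); p=np.load(f"pics/{c}_p.npy"); P=cloud(c,d)
    Q=(P-B0)@RB*1000
    m=(abs(Q[...,0])<76)&(abs(Q[...,1])<118)&(Q[...,2]>24)&(Q[...,2]<50)
    n,l,s,_=cv2.connectedComponentsWithStats(m.astype(np.uint8))
    print(c,"floor",np.nanmedian(Q[...,2][(abs(Q[...,0])<60)&(Q[...,1]<30)&(Q[...,1]>-90)&(Q[...,2]<40)]))
    for k in range(1,n):
        if s[k,4]>15: q=Q[l==k]; print(s[k].tolist(),np.percentile(q,1,0).round(),np.percentile(q,99,0).round(),"med",np.median(q,0).round())
    m=(P[...,2]>.006)&(P[...,2]<.03)&(P[...,0]>.50)&(P[...,0]<.63)&(P[...,1]<-.28)&(P[...,1]>-.48)
    q=P[m]; print("pliers",q.min(0).round(3),q.max(0).round(3))
s=env.sense(); print(s["tcp_rot"].round(3) if hasattr(s["tcp_rot"],"round") else s["tcp_rot"], s["t"])
gp=H0+xh*-.006+yh*-.030; print("grasp",gp)
for nm,pos,R in [("pick",gp+[0,0,.008],tool(-yh)),("place",box(-30,-20,22),tool(-xb)),("pick2",gp+[0,0,.008],tool(yh)),("place2",box(-30,-20,22),tool(xb))]:
    j=solver.inverse_kinematics(pos,R); print(nm,None if j is None else np.round(j,2))
E
```

```text
scene floor 14.190031844566796
[319, 168, 107, 59, 844] [  72. -109.   24.] [ 76. 116.  50.] med [74. -2. 37.]
[313, 185, 25, 17, 255] [18. 63. 25.] [59. 99. 40.] med [38. 80. 35.]
[294, 206, 35, 26, 401] [-41.  37.  29.] [-12. 100.  46.] med [-28.  69.  42.]
pliers [ 0.565 -0.469  0.006] [ 0.626 -0.317  0.017]
side floor 14.37075765118867
[209, 197, 24, 63, 305] [  72. -117.   24.] [74. 24. 50.] med [ 73. -44.  37.]
[201, 262, 11, 18, 92] [72. 30. 24.] [74. 71. 50.] med [73. 50. 38.]
[256, 272, 28, 18, 359] [-57.  42.  26.] [-17.  71.  45.] med [-37.  57.  42.]
pliers [ 0.563 -0.468  0.006] [ 0.626 -0.319  0.018]
[[ 0.  1. -0.]
 [ 1. -0. -0.]
 [-0. -0. -1.]] 1.5
grasp [ 0.45696657 -0.34726132  0.        ]
pick [ 0.54  0.63  0.07  1.92 -0.07  0.6   0.59]
place [ 0.63  0.71 -0.59  1.87  0.57  0.74  2.82]
pick2 [-0.17  0.98  1.11  1.96 -1.1   0.98 -1.71]
place2 [ 0.17  0.61  0.01  1.9  -0.01  0.63  0.16]
```

Run:
```python
from h import *
from station import env,solver,effector
for c in ["scene","side"]:
    P=cloud(c,np.load(f"pics/{c}_d.npy")); 
    g=(abs(P[...,1])<.05)&(abs(P[...,0]-.65)<.11)&(P[...,2]>.285)&(P[...,2]<.36); q=P[g]
    for z in np.arange(.074,.14,.008):
        s=q[abs(q[:,2]-.215-z)<.004]
        if len(s)>5: print(c,round(z,3),(s[:,0].min()-.65).round(3),(s[:,0].max()-.65).round(3))
gp=H0+xh*-.006+yh*-.031
R=tool(-yh)
env.movel([.65,0,.34],rate=.2)
env.movel([.56,-.28,.34],rate=.25)
env.reach(gp+[0,0,.12],R)
env.movel(gp+[0,0,.009],rate=.1)
s=env.sense(); print(s["ee_pos"],s["wrist_force"])
effector.grasp(40)
s=env.sense(); print(s["gripper_width"],s["grasp_force"])
env.movel(gp+[0,0,.12],rate=.1)
p,d=viewer.read_camera("side"); cv2.imwrite("pics/side1.png",p[100:460,200:600,::-1]); np.save("pics/side1_d.npy",d)
p,d=viewer.read_camera("scene"); np.save("pics/scene1_d.npy",d)
s=env.sense(); print(s["t"],s["gripper_width"],s["grasp_force"],s["wrist_force"],s["moment"])
```

```text
scene 0.074 -0.065 0.062
scene 0.082 -0.052 -0.05
scene 0.09 -0.086 0.086
scene 0.098 -0.086 0.086
scene 0.106 -0.086 0.086
scene 0.114 -0.092 0.092
scene 0.122 -0.094 0.094
scene 0.13 -0.095 0.094
scene 0.138 -0.041 0.017
side 0.074 -0.067 0.062
side 0.082 0.047 0.052
side 0.09 -0.088 0.088
side 0.098 -0.089 0.084
side 0.106 -0.089 0.087
side 0.114 -0.095 0.094
side 0.122 -0.097 0.089
side 0.13 -0.097 0.096
side 0.138 -0.043 0.018
[ 0.4575272  -0.34658441  0.00965661] [-0.28488604  0.33713151 -0.60728768]
0.01237726992457847 39.98268411693516
8.3917 0.012407548946208 39.98317020555987 [-0.15943815  0.15434622 -2.34677305] [ 0.01976524  0.01574795 -0.00634256]
```

View pics/side1.png

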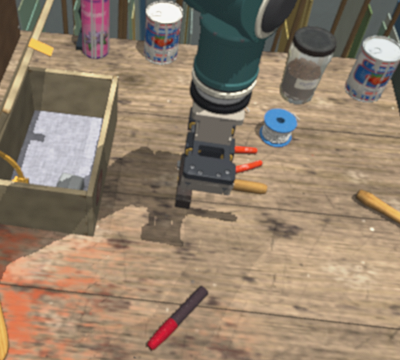

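The hammer is held, with its tail showing at crop (250,187) and the head under the gripper; the pliers are undisturbed. Next I'll check it's level in the grip, swing it round, and bring it to the front of the box.

Run:
```python
from h import *
from station import env,solver,effector
s=env.sense(); T=np.array(s["ee_pos"])
for c in ["scene","side"]:
    P=cloud(c,np.load(f"pics/{c}1_d.npy")); Q=(P-T)
    L=np.stack([Q@xh,Q@yh,Q[...,2]],-1)*1000
    for nm,a,b in [("head",-34,-12),("tail",45,95)]:
        m=(abs(L[...,0]-(6 if nm=="head" else 0))<(48 if nm=="head" else 14))&(L[...,1]>a)&(L[...,1]<b)&(L[...,2]>-14)&(L[...,2]<18)
        q=L[m]; 
        if len(q)>20: print(c,nm,len(q),np.percentile(q,2,0).round(1),np.percentile(q,98,0).round(1),np.median(q,0).round(1))
R=tool(-xb)
W=box(-230,-26,250)
j=solver.inverse_kinematics(W,R); print("W",np.round(j,2))
env.reach(W,R); env.movel(box(-180,-26,150),rate=.2)
s=env.sense(); print(s["t"],np.round(s["joint_positions"],2),s["ee_pos"],s["gripper_width"])
T=np.array(s["ee_pos"])
out=[]
for c in ["scene","side"]:
    p,d=viewer.read_camera(c); P=cloud(c,d); Q=(P-T)@RB*1000
    out.append(p[60:420,180:580])
    # gripper at 0 ; head toward -x (front), tail toward +x
    for nm,a,b in [("head",-40,-12),("tail",45,105)]:
        m=(abs(Q[...,1])<52)&(Q[...,0]>a)&(Q[...,0]<b)&(Q[...,2]>-14)&(Q[...,2]<18)
        q=Q[m]
        if len(q)>20: print(c,nm,len(q),np.percentile(q,2,0).round(1),np.percentile(q,98,0).round(1),np.median(q,0).round(1))
cv2.imwrite("pics/a.png",np.hstack(out)[:,:,::-1])
```

```text
scene head 40 [-17.6 -33.   10. ] [ -7.3 -23.1  14.8] [-12.4 -28.2  12.3]
scene tail 388 [-9.2 45.9 -0.9] [ 5.5 94.2 12.8] [-4.1 70.1  8.7]
side head 425 [-31.2 -32.9  -5.1] [ 51.3 -12.9  14.4] [ 38.7 -27.1  11.8]
side tail 389 [-4.2 48.9 -3.1] [ 9.3 93.6 12.5] [ 5.6 70.6  8.1]
W [-0.11  0.56  0.89  1.59 -0.46  1.21 -2.31]
11.5667 [-0.16  0.62  0.83  1.74 -0.53  1.01 -2.31] [ 0.56405715 -0.28952591  0.15112659] 0.012494401912238705
scene head 1027 [-32.3 -50.3  -5.4] [-12.6  35.   14.4] [-25.4  -9.   11.7]
side head 299 [-32.6  11.8  -6.7] [-12.5  39.1  14.5] [-22.6  33.4  11.8]
side tail 362 [45.9 -2.8 -3.8] [94.4  9.5 12.9] [69.1  5.8  7.8]
```

View pics/a.png

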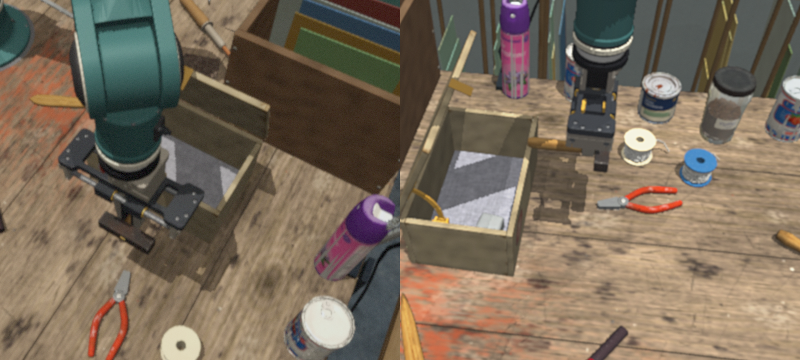

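Run:
```python
from h import *
from station import env
T=np.array(env.sense()["ee_pos"])
for c in ["scene","side","wrist"][:2]:
    p,d=viewer.read_camera(c); Q=(cloud(c,d)-T)@RB*1000
    for z in range(190,520,30):
        m=(abs(Q[...,2]-z)<15)&(np.hypot(Q[...,0],Q[...,1])<260)
        q=Q[m]
        # exclude lid/crate (x>150)
        q=q[q[:,0]<170]
        if len(q)>30: print(c,z,len(q),"x",np.percentile(q[:,0],[1,99]).round(),"y",np.percentile(q[:,1],[1,99]).round())
```

```text
scene 190 1048 x [-36.  30.] y [-41.  24.]
scene 220 1020 x [-37.  12.] y [-38.  28.]
scene 250 1099 x [-35.  11.] y [-48.  22.]
scene 280 1486 x [-37.  10.] y [-39.  13.]
scene 310 633 x [-57.  -1.] y [-58.  22.]
scene 340 3288 x [-57.  24.] y [-58.  39.]
scene 370 6546 x [-48.  33.] y [-49.  44.]
scene 400 6387 x [-12.  78.] y [-16.  87.]
scene 430 301 x [37. 61.] y [32. 66.]
side 190 966 x [-36.  37.] y [-5. 39.]
side 220 1263 x [-36.  37.] y [ 4. 40.]
side 250 1302 x [-34.  35.] y [ 7. 38.]
side 280 1420 x [-38.  38.] y [ 4. 44.]
side 310 1246 x [-57.  33.] y [ 5. 72.]
side 340 2640 x [-57.  67.] y [ 5. 86.]
side 370 933 x [-2. 93.] y [ 55. 108.]
```

Run:
```python
from h import *
from station import env,effector
def st(n):
    s=env.sense(); print(n,round(s["t"],2),((np.array(s["ee_pos"])-B0)@RB*1000).round(1),np.round(s["wrist_force"],1),np.round(s["moment"],2)); return s
env.movel(box(-80,-26,140),rate=.15)
env.movel(box(-38,-26,137),rate=.08); st("A")
p,d=viewer.read_camera("side"); pa=p
env.movel(box(-36,-26,100),rate=.08); s=st("B"); f0=np.array(s["wrist_force"])
env.movel(box(-31,-26,40),rate=.08); st("C")
env.movel(box(-30,-26,26),rate=.04); st("D")
for z in (25,24,23,22):
    env.movel(box(-30,-26,z),rate=.02); s=st(z)
    if np.array(s["wrist_force"])[2]-f0[2]>1.5: break
p,d=viewer.read_camera("side")
p2,_=viewer.read_camera("scene")
cv2.imwrite("pics/b.png",np.hstack([p[60:420,160:460],p2[60:420,200:500]])[:,:,::-1])
```

```text
A 13.26 [-38.  -26.1 137.1] [ 0.7 -0.1 -1.9] [ 0.13  0.06 -0.04]
B 13.93 [-36.3 -25.9  99.7] [-0.3 -0.6 -2.8] [0.13 0.01 0.04]
C 14.82 [-31.3 -26.4  40.3] [ 0.  -0.2 -3.2] [ 0.12  0.04 -0.03]
D 15.32 [-30.  -25.9  25.8] [-0.7 -0.3 -2.6] [ 0.13 -0.   -0.  ]
25 15.57 [-30.1 -26.1  25.1] [ 1.   0.4 -3. ] [ 0.17  0.02 -0.04]
24 15.82 [-30. -26.  24.] [ 0.3  0.6 -2.7] [0.15 0.07 0.01]
23 16.07 [-30.  -26.1  23. ] [ 0.3  0.1 -2.2] [ 0.15 -0.04  0.02]
22 16.32 [-30.  -26.2  23. ] [-1.9  1.6  6.5] [0.39 0.55 0.04]
```

View pics/b.png

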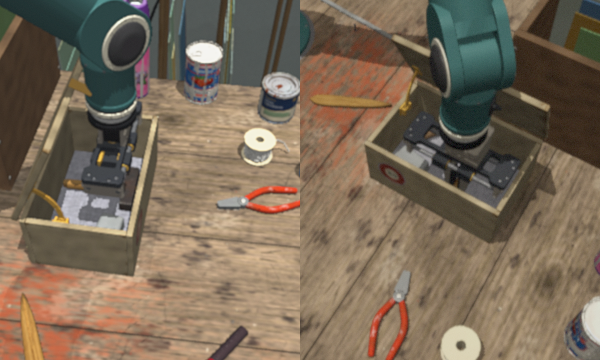

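The hammer rests on the felt at the planned height (contact force about 9 N), with the gripper body inside the rim. Releasing and withdrawing.

Run:
```python
from h import *
from station import env,effector,tip_of,solver
effector.release(); s=env.sense(); print(s["t"],s["wrist_force"],s["gripper_width"])
env.movel(box(-30,-26,60),rate=.08); env.movel(box(-38,-26,145),rate=.12); env.movel(box(-200,-26,170),rate=.25)
out=[]
for c in ["scene","side"]:
    p,d=viewer.read_camera(c); out.append(p[130:350,180:480]); Q=(cloud(c,d)-B0)@RB*1000
    print(c,[(((np.array(r["at"])-B0)@RB*1000).round(),round(r["score"],2)) for n in("lid_lip","weight","hammer") for r in tip_of(c,n)[:1]])
    m=(Q[...,0]>-76)&(Q[...,0]<70)&(Q[...,1]<38)&(Q[...,1]>-110)&(Q[...,2]>22)&(Q[...,2]<60)
    q=Q[m]; print(len(q),np.percentile(q,[1,50,99],0).round(1).tolist())
    m=(abs(Q[...,1])<110)&(Q[...,0]<80)&(Q[...,0]>-10)&(Q[...,2]>125)&(Q[...,2]<300); q=Q[m]; print("lid top",np.percentile(q,99.5,0).round(),np.percentile(q,.5,0).round())
cv2.imwrite("pics/c.png",cv2.resize(np.hstack(out)[:,:,::-1],(800,293)))
j=solver.inverse_kinematics(box(20,0,300),tool(-xb)); print(j, env.sense()["t"])
```

```text
17.65 [-0.12567405  0.04176216 -0.35374231] 0.09173836266817255
scene [(array([ 18.,  -2., 276.]), 0.63), (array([ -4., -30.,  14.]), 0.53), (array([  2., -28.,  16.]), 0.72)]
378 [[-32.2, -34.5, 23.9], [14.9, -28.2, 32.0], [64.2, -19.2, 36.0]]
lid top [ 79.  44. 280.] [  -8. -109.  129.]
side [(array([ 23.,   3., 280.]), 0.85), (array([-36.,  71.,  14.]), 0.92), (array([  4., -30.,  16.]), 0.72)]
1072 [[-63.1, -72.5, 22.3], [-42.6, -21.6, 33.5], [62.4, 12.4, 37.9]]
lid top [ 78. 109. 280.] [  -9. -109.  155.]
[-0.71232294  0.3073368   1.0122207   1.79366072 -0.2794106   1.19497986
 -2.7927712 ] 20.3417
```

View pics/c.png

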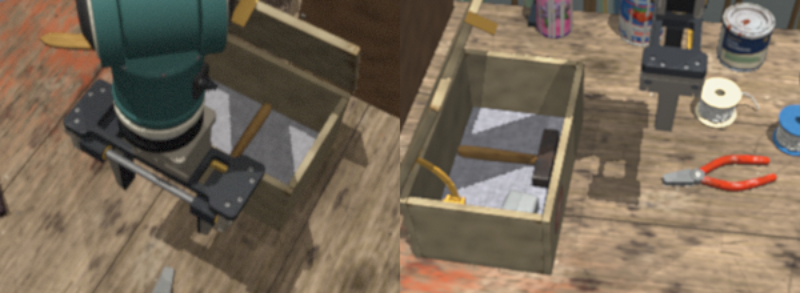

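The side view shows the hammer flat on the felt: handle at (500,155), head at (545,158), top about 35 mm above the underside. The weight hasn't moved. Now the lid.

```bash
cat >> h.py <<'E'
def push(th,r=158,y=-26,off=0): 
    return box(85-r*np.cos(th)+(10+off)*np.sin(th)+10, y, 116+r*np.sin(th)+(10+off)*np.cos(th))
E
python3 - <<'E'
from h import *
from station import env,effector,solver
R=tool(xb)
for n,q in [("hi",box(-180,-26,370)),("ov",box(75,-26,370)),("dn",push(1.2,off=25)),("c",push(1.2)),("e",push(0))]:
    j=solver.inverse_kinematics(q,R); print(n,q.round(3),None if j is None else np.round(j,2))
effector.grasp(20)
env.movel(box(-200,-26,370),rate=.25)
env.reach(box(-180,-26,370),R)
env.movel(box(75,-26,370),rate=.25)
s=env.sense(); print(s["t"],np.round(s["joint_positions"],2),s["wrist_force"])
env.movel(push(1.2,off=25),rate=.12)
s=env.sense(); print(s["t"],s["wrist_force"],s["gripper_width"])
p,d=viewer.read_camera("side"); p2,_=viewer.read_camera("scene")
cv2.imwrite("pics/d.png",np.hstack([p[20:380,100:400],p2[20:380,230:530]])[:,:,::-1])
E
```

```text
hi [ 0.564 -0.288  0.37 ] [ 0.25  0.33  0.23  1.46 -0.08  1.36  0.45]
ov [ 0.572 -0.033  0.37 ] [-0.21  0.22  0.26  1.61 -0.06  1.33  0.02]
dn [ 0.572 -0.038  0.276] [-0.14  0.28  0.18  1.74 -0.06  1.13  0.02]
c [ 0.571 -0.061  0.267] [-0.09  0.29  0.17  1.74 -0.06  1.11  0.06]
e [ 0.568 -0.171  0.126] [ 0.18  0.47  0.07  1.82 -0.04  0.85  0.24]
26.2583 [-0.15  0.22  0.18  1.6  -0.04  1.33  0.  ] [ 0.45665517 -0.38187776  0.22647768]
27.1917 [-0.04234005  0.49430169 -0.2090512 ] 0.0003086482974467261
```

View pics/d.png

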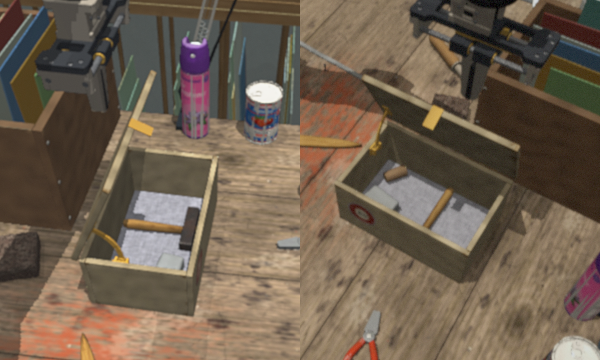

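The closed fingers at (95,95) are behind the lid's outer face, and the hammer lies well placed in the box. I'll push the lid slowly along its arc.

Run:
```python
from h import *
from station import env
env.movel(push(1.2,off=2),rate=.08)
for th in list(np.arange(1.1,.09,-.1))+[.06,.03]:
    env.movel(push(th),rate=.06)
    s=env.sense(); f=np.array(s["wrist_force"]); print(round(th,2),round(s["t"],1),f.round(1))
    if np.linalg.norm(f)>25: print("STOP"); break
else:
    z0=push(0)
    for dz in (.003,.002,.001,0,-.001,-.002):
        env.movel(z0+[0,0,dz],rate=.02); s=env.sense(); f=np.array(s["wrist_force"]); print(dz,(np.array(s["ee_pos"])[2]*1000).round(1),f.round(1))
        if f[2]>9: break
c="side"; p,d=viewer.read_camera(c); p2,d2=viewer.read_camera("scene")
for c,dd in(("side",d),("scene",d2)):
    Q=(cloud(c,dd)-B0)@RB*1000
    for a in(-80,-40,0,40,70):
        m=(abs(Q[...,0]-a)<8)&(abs(abs(Q[...,1])-95)<25)&(Q[...,2]>100)&(Q[...,2]<200); print(c,a,m.sum(),np.nanmedian(Q[...,2][m]) if m.any() else 0)
cv2.imwrite("pics/e.png",np.hstack([p[20:380,100:400],p2[20:380,230:530]])[:,:,::-1])
```

```text
1.1 28.2 [-0.1  0.1  0.2]
1.0 28.6 [ 0.7 -0.1  0.4]
0.9 29.0 [ 0.3 -0.7 -0.7]
0.8 29.4 [-0.7 -0.9 -0.7]
0.7 29.8 [-0.  -0.8 -0.6]
0.6 30.3 [ 0.  -0.7 -0.2]
0.5 30.7 [-0.7  0.   0.1]
0.4 31.1 [ 0.6  0.3 -0.3]
0.3 31.5 [0.5 0.1 0.1]
0.2 31.9 [-0.5  0.   0.2]
0.1 32.3 [-0.7  0.2  0.4]
0.06 32.6 [-0.6 -0.3  0.4]
0.03 32.9 [ 0.6  0.4 -0.2]
0.003 128.9 [0.3 0.4 0.7]
0.002 128.0 [ 0.3 -0.5 -0. ]
0.001 126.9 [-0.3  0.3  0.1]
0 126.2 [-0.6 -1.   2.8]
-0.001 126.2 [-3.6  0.2 10.6]
side -80 435 126.03928565611433
side -40 287 125.97303745608801
side 0 340 125.99699284593136
side 40 459 126.04951353885063
side 70 458 125.96310170789104
scene -80 733 125.13833220513315
scene -40 428 125.98912698466552
scene 0 97 126.07611624875071
scene 40 91 126.34990563927606
scene 70 308 126.15677045073653
```

View pics/e.png

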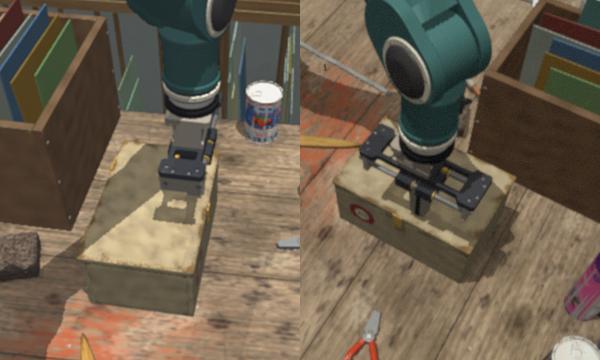

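The lid is shut, with its top level at 126 mm from hinge to front and the largest push about 11 N. I'll withdraw, recheck the lid height and hand in.

Run:
```python
from h import *
from station import env,workorder
env.movel(push(0)+[0,0,.12],rate=.1); env.pause(.3)
p,d=viewer.read_camera("side"); Q=(cloud("side",d)-B0)@RB*1000
m=(abs(Q[...,0]+75)<10)&(abs(abs(Q[...,1])-95)<25)&(Q[...,2]>100)&(Q[...,2]<300); h=np.nanmedian(Q[...,2][m]); print(h,env.sense()["t"])
if h<128: print(workorder.finish_job())
```

```text
126.22831267571772 35.9083
the job is handed in; nothing more can be done
None
```

The job is handed in after about 36 s: the hammer lies flat on the felt beside the weight, the lid is fully shut (peak push about 11 N), and the pliers were not touched.

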